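# Check the plating of an arched brass plaque with a pen gauge

### The job

Move the arched brass plaque from its block to the narrow sloping rest: engraved face up, centred across the rest, arch uphill and straight edge down against the lip, and let go of it. Then take the pen gauge out of its wooden stand and hold its sprung nose inside the engraved ring, square to the plaque's sloping face, pushed lightly so that the nose goes in about half way. Finish still holding the pen there, steady; never press hard on the plaque with it, and leave the teapot, glasses and hammer alone.

Things in the scene. Friction and masses are not known exactly. Their poses are not given: they have to be found in the camera images.
- plaque: Loose brass plaque, 98 mm long (x), 56 mm wide (y), 8 mm thick, about 0.33 kg: straight edge at x = -49 mm, straight sides from there to x = +21 mm, then a half-round arch of radius 28 mm ending at x = +49 mm. Origin: centre of its underside; +x towards the arch, z up out of the engraved face. Starts flat, engraved face up, on the bearer block.
- ring (a point): Centre of the engraved ring on the plaque's upper face, at x = +21, y = 0, z = 8 mm of the plaque. Ring: dark line, inner radius 8 mm, outer 10 mm. The only round mark on the plaque.
- foot (a point): Middle of the lower straight edge of the plaque, x = -49, y = 0, z = 0 mm of the plaque.
- bearer: Fixed plain plywood block, 80 x 40 x 25 mm high, under the plaque and narrower than it, so 8 mm of the plaque overhangs on each side. Origin: centre of its underside.
- desk: Top of the fixed sloping rest (20 degrees), a wooden board 40 mm wide on two posts. Origin: mid-board on its surface, 70 mm above the table; x points up the slope, y across, z square out of the surface. Surface from x = -50 to +50 mm; at the low end a steel lip, inner face at x = -50 mm, 6 mm high, 40 mm wide. Its foot on the table is 120 x 70 x 12 mm.
- stand: Fixed dark wooden block, 70 x 70 x 85 mm high, with a vertical 24 mm hole right through its middle; the pen stands in it. Origin: centre of its underside.
- pen: Loose pen gauge, about 0.15 kg, axis z. Origin: centre of the underside of its black flange (radius 17 mm, 6 mm thick), which rests on the stand's top at the start, pen upright, nose down. Above: grey square handle 20 x 20 mm, z = 6 to 66 mm, sides along x and y. Below: round barrel 20 mm across to z = -45 mm, then the sprung nose.
- nose_tip (a point): Rounded tip of the steel nose (6 mm across), on the pen axis at z = -63 mm of the pen when not pressed.
- nose (a joint): How far the nose is pushed into the pen, in m: 0 free, 0.010 fully in (hard stop). Spring: 1 N to start moving, plus 0.5 N per mm, so 3.5 N half way.
- teapot: Bystander: brass teapot, 136 mm high, about 160 mm over spout and handle. Origin: centre of its underside.
- tumbler1: Bystander: green glass tumbler, 68 mm across, 85 mm high. Origin: centre of its underside.
- tumbler2: Bystander: clear glass tumbler, 68 mm across, 85 mm high. Origin: centre of its underside.
- hammer: Bystander: hammer lying on the table beyond the work, its length along its x axis. Origin: on the table under it.
Mind the look-alikes: they are no part of the job. There is more than one size of the pen; the job needs the largest.

How it is judged:
By the outcome, as a careful person would: the job done as asked, in the order asked, and still so for the second after the job is handed in, while the arm keeps its last pose, push and grip.
It also fails if it takes over 58 s, if anything falls off the work surface, if the arm or the gripper's body presses on something with over 40 N, if the wrist force passes 120 N, or if a joint passes its speed limit or range.

### The arm

A 6-joint arm with a two-finger parallel gripper is mounted at the origin on the work surface. World frame = base frame: x ahead of the robot, y to its left, z up, the work surface at z = 0. Lengths are in m, angles in degrees, forces in N, time in s.
With the tool pointing down it reaches from about 0.2 to 0.875 m from the base axis. Payload 3.4 kg.
Tool frame: the origin (TCP) lies midway between the tips of the shut fingers; the grasp point (between the pads) lies 19 mm behind it; x points along the fingers, y is the direction in which the jaws open and shut, and the axes are right-handed (so a half turn about x gives the same grasp; the last joint's range is limited). The gripper opens to 94 mm and grips with 3 to 60 N. Pads are 16 mm wide; open, the fingers measure 119 mm over their backs; the gripper's body (75 mm by 177 mm) begins 78 mm behind the grasp point.
Start: joints at [-71.161, 15.808, 86.224, -0, 77.962, -6.933], TCP at [0.25, -0.518, 0.205] pointing down, gripper open.
Joint ranges: [-165.64, 165.64], [-43.16, 119.46], [12.63, 154.43], [-67.54, 247.53], [6.08, 155.33], [-154.97, 154.97]. Speed limits (degrees/s): [147.25, 147.25, 180, 180, 180, 180].

### API

Orientations are given as a 3x3 rotation matrix whose columns are the frame's x, y, z axes.
In Python, from cell import ctrl gives the robot as it stands.
- The arm moves only by the shell command python3 -m inch 'ROWS' [FORCE]. ROWS is JSON, a list of rows, each an object of numbers: "gripper": the closure, from -1 (fully open) to 1 (shut); "tx", "ty", "tz": the shift along the world's x, y, z in cm; "yaw": the turn about the world's z in rad. In form: [{"gripper": .., "tx": .., "ty": .., "tz": .., "yaw": ..}, ...]. A call has 1 to 12 rows; each row is the pose to reach, as a shift and turn from the pose commanded when the call began; what a row does not reach only later rows make up. A row lasts 1/8 s, in which the tool goes at most 62.5 mm and 10.7 degrees, less where a joint would pass 70% of its speed; a pose out of reach is approached as far as the arm can. A call with a gripper value outside its range is refused whole. The fingers move at their own pace and stop on an object; FORCE is the grip in N (left out, the last holds). Time passes only in rows, so rows that repeat a pose let the fingers close. It gives the time, the measured TCP pose, the force and the opening at its end, in the units of the state.
- ctrl.read_state(): the state, without advancing time (a new reading comes with each control period).
- ctrl.snapshot(name): name is "scene" or "top" or "wrist"; returns a dict with "color" (420x560x3 uint8, red, green, blue), "range_z" (420x560 float32, m along the optical axis (not along the pixel's ray), 0 where there is no reading), "K" (3x3 intrinsics, pixels), "origin" and "attitude" of the camera in the world. Camera axes: x right, y down, z forward; pixel columns grow to the right and rows downward; lengths in m; the calibration is good to about 2 mm. A picture is of the moment at which its call begins.
- ctrl.hand_in(): hands the job in, once; it reports no verdict.
The state is a dict: "t": time; "q": joint angles; "joint_velocities": joint speeds; "joint_torque": joint torques, N m; "ee_pos": TCP position; "tool_rot": TCP orientation; "wrist_force": force on the tool from outside, world axes, zero at the start; "wrist_torque": the same for the moment, N m; "gripper_width": finger opening in m.
Only numpy, scipy, OpenCV 4.12 (cv2) and the standard library are available. Lean on these libraries where they do the work, as an engineer would, in place of code of your own. Each camera call takes 0.05 s, during which the arm holds its last target. There are 200 camera calls.

## Working session

There is one attempt and no reset: what is moved stays moved. The work goes in short steps, Python scripts to look and compute and a shell command to move; the robot and the scene stay as the last step left them, time stands still between calls to the robot, and variables do not carry over. Pictures are saved under pics/ and viewed, about 8 in all and at most 12, crops included, and the job is handed in when it is done.

```bash
mkdir -p pics
cat > h.py <<'E'
import numpy as np, cv2
from cell import ctrl
def snap(n,f):
    s=ctrl.snapshot(n); np.savez('pics/%s.npz'%f,**s); cv2.imwrite('pics/%s.png'%f,s['color'][:,:,::-1]); return s
def load(f): return dict(np.load('pics/%s.npz'%f))
def cloud(s):
    K=s['K'];h,w=s['range_z'].shape;v,u=np.mgrid[:h,:w];z=s['range_z']
    p=np.stack([(u-K[0,2])/K[0,0]*z,(v-K[1,2])/K[1,1]*z,z],-1)
    return p@np.array(s['attitude']).T+np.array(s['origin'])
E
python3 - <<'E'
from h import *
a=snap('scene','s1');b=snap('top','t1')
for s in(a,b): print(s['origin'],s['attitude'],s['K'])
print(ctrl.read_state())
E
```

```text
[ 1.54494957 -0.22558452  0.95119084] [[ 0.2062571   0.65475405 -0.72715552]
 [ 0.97826339 -0.1217157   0.16788695]
 [ 0.02141842 -0.7459775  -0.66562664]] [[483.76500021   0.         274.83107641]
 [  0.         483.76500021 208.99732875]
 [  0.           0.           1.        ]]
[ 0.52150705 -0.01824925  1.4083762 ] [[-0.00309789 -0.99753082  0.07016168]
 [-0.99991117  0.00399953  0.01271414]
 [-0.01296336 -0.07011606 -0.99745461]] [[522.87467453   0.         278.63165367]
 [  0.         522.87467453 212.6302248 ]
 [  0.           0.           1.        ]]
{'t': 0.1, 'q': array([-7.11610718e+01,  1.58447385e+01,  8.62845661e+01,  2.05778080e-03,
        7.79627392e+01, -6.93424383e+00]), 'joint_velocities': array([-0.08840555, -0.07934725, -0.17711639,  0.00654697,  0.03462366,
       -0.10844339]), 'joint_torque': array([ 1.29388274e-03, -4.05455303e+01, -2.37780082e+01,  7.01728603e-02,
        2.99475796e-02, -3.00017393e-05]), 'ee_pos': array([ 0.24985303, -0.51734332,  0.20470753]), 'tool_rot': array([[-4.85498901e-04,  4.34802333e-01, -9.00525789e-01],
       [ 1.53175177e-03, -9.00524515e-01, -4.34802543e-01],
       [-9.99998709e-01, -1.59047813e-03, -2.28805582e-04]]), 'wrist_force': array([0.29948524, 0.3661096 , 0.2101036 ]), 'wrist_torque': array([0.00801965, 0.02687944, 0.01499654]), 'gripper_width': 0.09419729640910227}
```

View pics/s1.png

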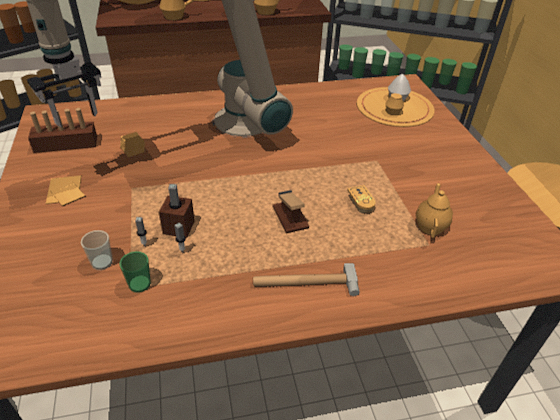

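View pics/t1.png

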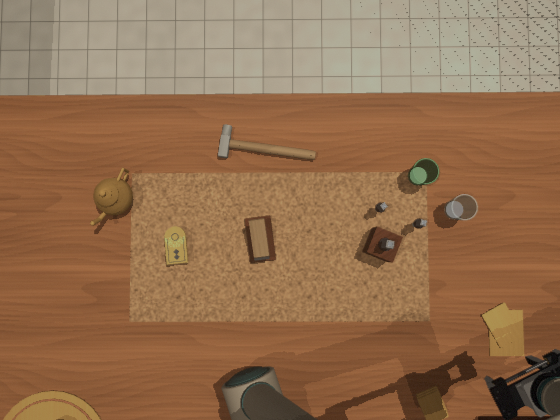

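Run:
```python
from h import *
s=load('t1');P=cloud(s)
def rect(m,n):
    q=P[m][:,:2].astype(np.float32); c,wh,a=cv2.minAreaRect(q); bx=cv2.boxPoints((c,wh,a))
    e=[bx[1]-bx[0],bx[2]-bx[1]]; L=max(e,key=np.linalg.norm)
    print(n,m.sum(),'c',np.round(c,4),'mean',q.mean(0).round(4),'size',np.round(wh,4),'long dir deg',np.degrees(np.arctan2(L[1],L[0])).round(1),'z',np.median(P[m][:,2]).round(4))
v,u=np.mgrid[:420,:560]
box=lambda a,b,c,d:(u>=a)&(u<=b)&(v>=c)&(v<=d)
z=P[...,2]
rect(box(155,200,215,275)&(z>.026),'plaque')
m=box(235,285,205,275)
rect(m&(z>.045),'board'); rect(m&(z>.006)&(z<.02),'deskfoot')
mb=m&(z>.05)
q=P[mb]; A=np.c_[q[:,:2],np.ones(len(q))]; co,*_=np.linalg.lstsq(A,q[:,2],rcond=None); print('plane',co,np.degrees(np.arctan(np.hypot(*co[:2]))),np.degrees(np.arctan2(co[1],co[0])),'resid',np.std(A@co-q[:,2]))
m=box(355,410,220,270)
rect(m&(z>.075)&(z<.089),'standtop');rect(m&(z>.14)&(z<.17),'handle')
for b in [(370,392,198,216),(410,430,214,230)]: rect(box(*b)&(z>.02),'dec');print(z[box(*b)].max())
t=s['color'][195:295,130:430][:,:,::-1]
cv2.imwrite('pics/c1.png',cv2.resize(t,None,fx=2.6,fy=2.6,interpolation=cv2.INTER_CUBIC))
```

```text
plaque 749 c [0.5482 0.1434] mean [0.5328 0.2675] size [0.0974 0.3165] long dir deg -84.4 z 0.0325
board 658 c [0.5518 0.0291] mean [0.5482 0.049 ] size [0.1052 0.0844] long dir deg 8.7 z 0.0681
deskfoot 544 c [0.5485 0.0496] mean [0.5497 0.0477] size [0.1797 0.1267] long dir deg 4.8 z 0.0109
plane [ 0.6014086  -7.03975049  0.10607475] 81.94415273674892 -85.11705559626147 resid 0.140434411541971
standtop 629 c [ 0.5345 -0.2675] mean [ 0.5341 -0.2663] size [0.0706 0.0701] long dir deg 67.4 z 0.084
handle 73 c [ 0.5345 -0.2679] mean [ 0.5341 -0.2673] size [0.0199 0.0199] long dir deg 78.4 z 0.15
dec 95 c [ 0.5835 -0.143 ] mean [ 0.6261 -0.253 ] size [0.0241 0.2776] long dir deg -68.6 z 0.085
1.4083762049256596
dec 107 c [ 0.5874 -0.359 ] mean [ 0.5873 -0.3582] size [0.0218 0.0236] long dir deg -2.4 z 0.0779
0.10568269330953228
```

View pics/c1.png

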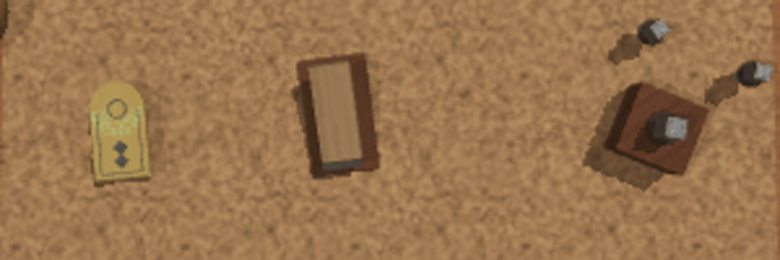

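```bash
cat >> h.py <<'E'
def plaque_rect(P,m,n=''):
    q=P[m][:,:2].astype(np.float32); c,wh,a=cv2.minAreaRect(q); bx=cv2.boxPoints((c,wh,a))
    e=[bx[1]-bx[0],bx[2]-bx[1]]; L=max(e,key=np.linalg.norm)
    print(n,m.sum(),'c',np.round(c,4),'mean',q.mean(0).round(4),'size',np.round(wh,4),'long dir',(np.degrees(np.arctan2(L[1],L[0]))%180).round(1),'z',np.median(P[m][:,2]).round(4))
def plane(q):
    A=np.c_[q[:,:2],np.ones(len(q))]; w=np.ones(len(q),bool)
    for _ in range(5):
        co,*_r=np.linalg.lstsq(A[w],q[w,2],rcond=None); r=A@co-q[:,2]; w=abs(r)<.003
    print('plane',co.round(4),'slope',np.degrees(np.arctan(np.hypot(*co[:2]))).round(2),'uphill',np.degrees(np.arctan2(co[1],co[0])).round(2),w.sum(),r[w].std().round(5)); return co,w
E
python3 - <<'E'
from h import *
s=load('t1');P=cloud(s)
v,u=np.mgrid[:420,:560]; box=lambda a,b,c,d:(u>=a)&(u<=b)&(v>=c)&(v<=d)
z=np.where(s['range_z']>0,P[...,2],-1)
plaque_rect(P,box(155,200,215,275)&(z>.026)&(z<.05),'plaque')
m=box(235,285,205,275)&(z<.2)
plaque_rect(P,m&(z>.045),'board'); plaque_rect(P,m&(z>.006)&(z<.02),'foot')
mb=m&(z>.05); q=P[mb]; co,w=plane(q); c,wh,a=cv2.minAreaRect(q[w][:,:2].astype(np.float32)); print(c,wh,a)
a=load('s1');Q=cloud(a);z2=np.where(a['range_z']>0,Q[...,2],-1)
m=(abs(Q[...,0]-.55)<.09)&(abs(Q[...,1]-.048)<.06)&(z2>.045)&(z2<.2); plaque_rect(Q,m,'board(scene)');plane(Q[m])
m=(abs(Q[...,0]-.53)<.09)&(abs(Q[...,1]-.26)<.06)&(z2>.026)&(z2<.2); plaque_rect(Q,m,'plaque(scene)')
m=(abs(Q[...,0]-.534)<.04)&(abs(Q[...,1]+.267)<.04)&(z2>.14)&(z2<.2); plaque_rect(Q,m,'handle(scene)');print(z2[m].max())
E
```

```text
plaque 739 c [0.5355 0.2721] mean [0.5329 0.2714] size [0.0979 0.0572] long dir 6.7 z 0.0325
board 647 c [0.5487 0.0502] mean [0.5487 0.0501] size [0.1053 0.0399] long dir 7.1 z 0.0678
foot 544 c [0.5485 0.0496] mean [0.5497 0.0477] size [0.1797 0.1267] long dir 4.8 z 0.0109
plane [ 0.3359  0.0646 -0.119 ] slope 18.88 uphill 10.88 427 0.00157
(0.548046350479126, 0.05011526867747307) (0.10276739299297333, 0.03974910080432892) 7.1185808181762695
board(scene) 391 c [0.5467 0.0487] mean [0.5568 0.0475] size [0.1136 0.043 ] long dir 7.6 z 0.0663
plane [ 0.2434  0.1154 -0.0694] slope 15.07 uphill 25.37 157 0.00164
plaque(scene) 440 c [0.5351 0.2705] mean [0.5352 0.2686] size [0.1027 0.0583] long dir 4.6 z 0.0348
handle(scene) 67 c [ 0.5363 -0.2693] mean [ 0.5383 -0.2688] size [0.0205 0.0228] long dir 174.3 z 0.1512
0.15886084120576816
```

```bash
R='{"gripper":-1,"tx":28.5,"ty":79,"tz":8,"yaw":-0.36}'; python3 -m inch '[{"gripper":-1,"tx":28.5,"ty":79,"tz":8,"yaw":-0.36},{"gripper":-1,"tx":28.5,"ty":79,"tz":8,"yaw":-0.36},{"gripper":-1,"tx":28.5,"ty":79,"tz":8,"yaw":-0.36},{"gripper":-1,"tx":28.5,"ty":79,"tz":8,"yaw":-0.36},{"gripper":-1,"tx":28.5,"ty":79,"tz":8,"yaw":-0.36},{"gripper":-1,"tx":28.5,"ty":79,"tz":8,"yaw":-0.36},{"gripper":-1,"tx":28.5,"ty":79,"tz":8,"yaw":-0.36},{"gripper":-1,"tx":28.5,"ty":79,"tz":8,"yaw":-0.36},{"gripper":-1,"tx":28.5,"ty":79,"tz":8,"yaw":-0.36},{"gripper":-1,"tx":28.5,"ty":79,"tz":8,"yaw":-0.36},{"gripper":-1,"tx":28.5,"ty":79,"tz":8,"yaw":-0.36},{"gripper":-1,"tx":28.5,"ty":79,"tz":8,"yaw":-0.36}]'; python3 -m inch '[{"gripper":-1},{"gripper":-1}]'
python3 -c "
from cell import ctrl
print(ctrl.read_state())"
```

```text
t: 1.6
ee_pos: [0.5035, 0.1865, 0.2765]
tool_rot: [[-0.0, 0.09, -0.996], [-0.001, -0.996, -0.09], [-1.0, 0.001, 0.0]]
wrist_force: [1.7, 0.2, 0.9]
gripper_width: 0.094
{'t': 1.6, 'q': array([ 1.29222121e+01,  1.06680628e+01,  8.32138264e+01, -3.17301745e-02,
        8.61360502e+01,  9.77524108e+01]), 'joint_velocities': array([ 47.75000109,  26.50202585, -39.5593592 ,  -0.31731419,
        12.53050889,  47.7508259 ]), 'joint_torque': array([-2.02357717e+00, -3.97254360e+01, -2.24496514e+01,  3.17132995e-01,
        2.99784110e-02, -6.80521801e-01]), 'ee_pos': array([0.50353481, 0.18651231, 0.27651157]), 'tool_rot': array([[-1.81598946e-04,  9.01449775e-02, -9.95928637e-01],
       [-6.08559787e-04, -9.95928479e-01, -9.01448522e-02],
       [-9.99999798e-01,  5.89711909e-04,  2.35718170e-04]]), 'wrist_force': array([1.69444387, 0.22998097, 0.92641131]), 'wrist_torque': array([-0.00068762,  0.00360546, -0.00196207]), 'gripper_width': 0.09400661160009519}invalid input at $[0]: expected keys gripper, tx, ty, tz, yaw
```

```bash
python3 -m inch '[{"gripper":-1,"tx":2.5,"ty":6.5,"tz":0.5,"yaw":0},{"gripper":-1,"tx":2.5,"ty":6.5,"tz":0.5,"yaw":0},{"gripper":-1,"tx":2.5,"ty":6.5,"tz":0.5,"yaw":0},{"gripper":-1,"tx":2.5,"ty":6.5,"tz":0.5,"yaw":0},{"gripper":-1,"tx":2.5,"ty":6.5,"tz":0.5,"yaw":0}]'
python3 - <<'E'
from h import *
s=snap('wrist','w1');print(s['origin'],s['attitude'].round(3).tolist(),s['K'][0,0])
P=cloud(s);z=np.where(s['range_z']>0,P[...,2],-1)
m=(z>.026)&(z<.06)&(abs(P[...,0]-.535)<.07)&(abs(P[...,1]-.271)<.045); plaque_rect(P,m,'plaque')
print(ctrl.read_state()['ee_pos'])
E
```

```text
t: 2.22
ee_pos: [0.528, 0.248, 0.282]
tool_rot: [[0.0, 0.088, -0.996], [-0.0, -0.996, -0.088], [-1.0, 0.0, -0.0]]
wrist_force: [-0.2, -0.4, -0.2]
gripper_width: 0.0938
[0.59722343 0.25253597 0.46099247] [[0.087, -0.967, -0.241], [-0.996, -0.085, -0.021], [0.0, 0.242, -0.97]] 359.4566354033564
plaque 3533 c [0.5342 0.2701] mean [0.5327 0.2696] size [0.0977 0.0552] long dir 5.2 z 0.0328
[0.52814212 0.24812994 0.28200031]
```

View pics/w1.png

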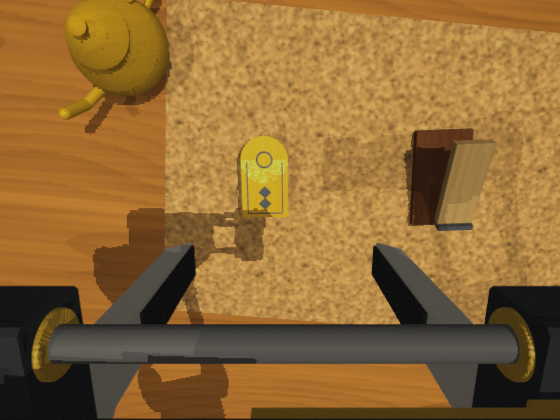

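Run:
```python
from h import *
s=load('w1');P=cloud(s);z=np.where(s['range_z']>0,P[...,2],-1)
v,u=np.mgrid[:420,:560]
m=(u>405)&(u<500)&(v>120)&(v<235)&(z>.046)&(z<.12)
plaque_rect(P,m,'board+lip'); co,w=plane(P[m])
q=P[m][w]; a=np.radians(6.5); d=np.array([np.cos(a),np.sin(a)]);n=np.array([-d[1],d[0]])
print('along',(q[:,:2]@d).min(),(q[:,:2]@d).max(),'across',np.percentile(q[:,:2]@n,[1,99]), 'zrange',q[:,2].min(),q[:,2].max())
c=s['color'].astype(int)
for vv in (145,160,180,200,215):
  b=np.where(m[vv])[0]; print(vv,b.min(),b.max(),P[vv,b.min()].round(4),P[vv,b.max()].round(4))
mp=(z>.026)&(z<.06)&(abs(P[...,0]-.535)<.07)&(abs(P[...,1]-.271)<.045)
for vv in (150,160,170,180,190,200,210):
  b=np.where(mp[vv])[0]; print(vv,b.min(),b.max(),P[vv,b.min()].round(4),P[vv,b.max()].round(4))
# ring
g=(c.sum(2)<300)&(u>252)&(u<276)&(v>148)&(v<172); print('ring',np.median(P[g],0), (P[g].min(0)+P[g].max(0))/2,g.sum())
```

```text
board+lip 3764 c [0.5467 0.048 ] mean [0.5508 0.0506] size [0.1055 0.0419] long dir 7.3 z 0.0699
plane [ 0.3586  0.0401 -0.129 ] slope 19.84 uphill 6.38 3091 0.00084
along 0.4986248264216312 0.5992877662120888 across [-0.03414646  0.00592883] zrange 0.04860394745087093 0.08859086082061007
145 452 495 [0.5914 0.0736 0.0762] [0.5954 0.0341 0.086 ]
160 443 490 [0.5734 0.0664 0.0461] [0.5797 0.0325 0.0802]
180 444 484 [0.5524 0.0679 0.0615] [0.5575 0.0298 0.0729]
200 439 478 [0.5281 0.0658 0.0543] [0.5335 0.0259 0.0631]
215 435 473 [0.5085 0.0637 0.0469] [0.5145 0.0242 0.0567]
150 242 285 [0.5636 0.2982 0.0331] [0.568  0.2478 0.0334]
160 241 287 [0.5518 0.2987 0.0328] [0.5565 0.2444 0.032 ]
170 241 287 [0.5399 0.2981 0.0321] [0.5447 0.2434 0.0323]
180 242 287 [0.5281 0.2961 0.0329] [0.5328 0.2423 0.0326]
190 242 287 [0.5158 0.2954 0.0323] [0.5207 0.2412 0.033 ]
200 242 287 [0.5035 0.2947 0.0324] [0.5084 0.2401 0.0329]
210 243 287 [0.4909 0.2928 0.0312] [0.4958 0.239  0.0323]
ring [0.55652381 0.27336946 0.03326396] [0.55473044 0.27218219 0.03265342] 20
```

```bash
python3 -m inch '[{"gripper":-1,"tx":0.6,"ty":2.2,"tz":0,"yaw":0},{"gripper":-1,"tx":0.6,"ty":2.2,"tz":-6,"yaw":0},{"gripper":-1,"tx":0.6,"ty":2.2,"tz":-12,"yaw":0},{"gripper":-1,"tx":0.6,"ty":2.2,"tz":-18,"yaw":0},{"gripper":-1,"tx":0.6,"ty":2.2,"tz":-22,"yaw":0},{"gripper":-1,"tx":0.6,"ty":2.2,"tz":-25,"yaw":0},{"gripper":-1,"tx":0.6,"ty":2.2,"tz":-27.2,"yaw":0},{"gripper":-1,"tx":0.6,"ty":2.2,"tz":-27.2,"yaw":0},{"gripper":-1,"tx":0.6,"ty":2.2,"tz":-27.2,"yaw":0}]' && python3 -m inch '[{"gripper":1,"tx":0,"ty":0,"tz":0,"yaw":0},{"gripper":1,"tx":0,"ty":0,"tz":0,"yaw":0},{"gripper":1,"tx":0,"ty":0,"tz":0,"yaw":0},{"gripper":1,"tx":0,"ty":0,"tz":0,"yaw":0},{"gripper":1,"tx":0,"ty":0,"tz":0,"yaw":0},{"gripper":1,"tx":0,"ty":0,"tz":0,"yaw":0},{"gripper":1,"tx":0,"ty":0,"tz":0,"yaw":0},{"gripper":1,"tx":0,"ty":0,"tz":0,"yaw":0}]' 15
```

```text
t: 3.4
ee_pos: [0.5353, 0.2724, 0.0103]
tool_rot: [[0.001, 0.09, -0.996], [0.001, -0.996, -0.09], [-1.0, -0.001, -0.002]]
wrist_force: [-0.2, -0.2, 0.8]
gripper_width: 0.0938
t: 4.4
ee_pos: [0.5345, 0.2715, 0.0098]
tool_rot: [[0.0, 0.09, -0.996], [-0.0, -0.996, -0.09], [-1.0, 0.0, -0.0]]
wrist_force: [-0.9, -0.5, 3.1]
gripper_width: 0.056
```

```bash
python3 -m inch '[{"gripper":1,"tx":0,"ty":0,"tz":3,"yaw":0},{"gripper":1,"tx":0,"ty":0,"tz":7,"yaw":0},{"gripper":1,"tx":0.3,"ty":-2,"tz":10,"yaw":0},{"gripper":1,"tx":1,"ty":-7,"tz":10,"yaw":0.032},{"gripper":1,"tx":1.5,"ty":-13,"tz":10,"yaw":0.032},{"gripper":1,"tx":1.95,"ty":-18,"tz":10,"yaw":0.032},{"gripper":1,"tx":1.95,"ty":-21,"tz":10,"yaw":0.032},{"gripper":1,"tx":1.95,"ty":-22.1,"tz":10,"yaw":0.032},{"gripper":1,"tx":1.95,"ty":-22.1,"tz":8,"yaw":0.032},{"gripper":1,"tx":1.95,"ty":-22.1,"tz":7.5,"yaw":0.032},{"gripper":1,"tx":1.95,"ty":-22.1,"tz":7.5,"yaw":0.032}]' 15
python3 - <<'E'
from h import *
s=snap('wrist','w2');P=cloud(s);z=np.where(s['range_z']>0,P[...,2],-1)
st=ctrl.read_state();print(st['ee_pos'],st['wrist_force'],st['gripper_width'])
m=(z>.09)&(z<.14)&(abs(P[...,0]-.554)<.07)&(abs(P[...,1]-.05)<.035); plaque_rect(P,m,'plaque'); plane(P[m])
cv2.imwrite('pics/w2c.png',cv2.resize(s['color'][60:330,130:430][:,:,::-1],None,fx=2,fy=2))
E
```

```text
t: 5.78
ee_pos: [0.5534, 0.0513, 0.0841]
tool_rot: [[-0.001, 0.122, -0.992], [0.0, -0.992, -0.122], [-1.0, -0.0, 0.001]]
wrist_force: [0.7, 0.8, -2.5]
gripper_width: 0.0557
[0.55391151 0.05124486 0.08463785] [-0.09424181  0.5589375  -2.73141406] 0.05572896861077172
plaque 19890 c [0.5529 0.0487] mean [0.5626 0.0506] size [0.0989 0.0706] long dir 7.2 z 0.1072
plane [-0.0018  0.0009  0.1081] slope 0.12 uphill 154.33 17391 0.00064
```

View pics/w2c.png

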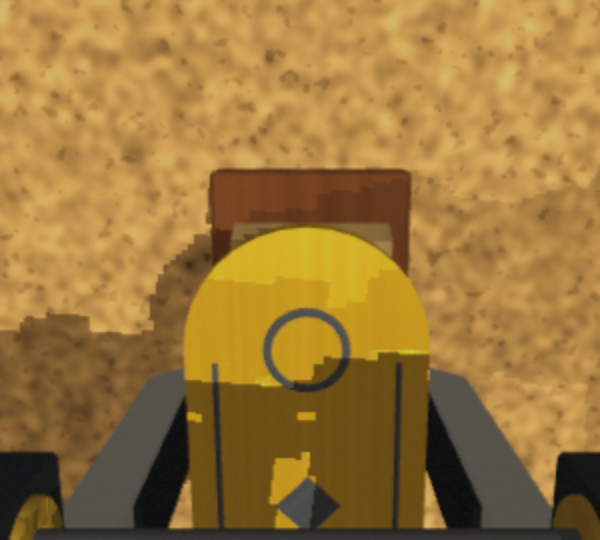

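Run:
```python
from h import *
s=load('w2');P=cloud(s);z=np.where(s['range_z']>0,P[...,2],-1)
a=np.radians(7.0);d=np.array([np.cos(a),np.sin(a)]);n=np.array([-d[1],d[0]])
A=P[...,:2]@d;C=P[...,:2]@n
for lo,hi,vr,nm in((.10,.115,range(230,320,10),'plaque'),(.075,.095,range(172,178),'board'),(.006,.03,range(146,165,3),'foot')):
  for vv in vr:
    b=np.where((z[vv]>lo)&(z[vv]<hi)&(abs(C[vv]+.017)<.045))[0]
    if len(b): print(nm,vv,b.min(),b.max(),C[vv,b.min()].round(4),C[vv,b.max()].round(4),'mid',((C[vv,b.min()]+C[vv,b.max()])/2).round(4),A[vv,b[len(b)//2]].round(4),z[vv,b].mean().round(4))
print('tcp across',(ctrl.read_state()['ee_pos'][:2]@n))
```

```text
plaque 230 222 344 0.0097 -0.0455 mid -0.0179 0.5785 0.1072
plaque 240 222 344 0.0099 -0.0455 mid -0.0178 0.5741 0.1072
plaque 250 223 344 0.0096 -0.046 mid -0.0182 0.569 0.1072
plaque 260 197 370 0.0215 -0.0577 mid -0.0181 0.5637 0.1076
plaque 270 221 346 0.0097 -0.0459 mid -0.0181 0.5585 0.1074
plaque 280 221 346 0.01 -0.046 mid -0.018 0.5542 0.1073
plaque 290 222 345 0.0098 -0.0462 mid -0.0182 0.5484 0.1073
plaque 300 222 345 0.0098 -0.046 mid -0.0181 0.5436 0.1073
plaque 310 226 342 0.0097 -0.0463 mid -0.0183 0.5383 0.1071
board 172 247 324 0.0007 -0.0389 mid -0.0191 0.6009 0.0786
board 173 247 324 0.0005 -0.0389 mid -0.0192 0.6006 0.0799
board 174 247 324 0.0003 -0.0387 mid -0.0192 0.6002 0.0809
board 175 247 325 0.0003 -0.0392 mid -0.0194 0.5999 0.0818
board 176 246 325 0.0008 -0.0391 mid -0.0191 0.5993 0.0825
board 177 246 325 0.0006 -0.039 mid -0.0192 0.599 0.0838
foot 146 236 334 0.0146 -0.0529 mid -0.0191 0.61 0.0113
foot 149 235 335 0.0154 -0.0537 mid -0.0191 0.608 0.0118
foot 152 235 335 0.0157 -0.054 mid -0.0191 0.6059 0.0117
foot 155 235 335 0.0157 -0.0541 mid -0.0192 0.6039 0.0118
foot 158 235 335 0.0158 -0.054 mid -0.0191 0.6018 0.0117
foot 161 236 335 0.015 -0.0542 mid -0.0196 0.5998 0.0117
foot 164 236 334 0.0152 -0.0534 mid -0.0191 0.5977 0.0117
tcp across -0.01664194871300324
```

```bash
python3 -m inch '[{"gripper":1,"tx":0.01,"ty":-0.11,"tz":-0.5,"yaw":0},{"gripper":1,"tx":0.01,"ty":-0.11,"tz":-1.0,"yaw":0},{"gripper":1,"tx":0.01,"ty":-0.11,"tz":-1.3,"yaw":0},{"gripper":1,"tx":0.01,"ty":-0.11,"tz":-1.6,"yaw":0},{"gripper":1,"tx":0.01,"ty":-0.11,"tz":-1.9,"yaw":0},{"gripper":1,"tx":0.01,"ty":-0.11,"tz":-2.1,"yaw":0},{"gripper":1,"tx":0.01,"ty":-0.11,"tz":-2.1,"yaw":0}]' 10
python3 - <<'E'
from h import *
s=snap('wrist','w3');P=cloud(s);z=np.where(s['range_z']>0,P[...,2],-1)
st=ctrl.read_state();print(st['ee_pos'],st['wrist_force'],st['gripper_width'])
a=np.radians(7.0);d=np.array([np.cos(a),np.sin(a)]);n=np.array([-d[1],d[0]])
A=P[...,:2]@d;C=P[...,:2]@n
m=(z>.07)&(z<.14)&(abs(C+.018)<.022)&(A>.5)&(A<.605); plane(P[m])
E
```

```text
t: 6.7
ee_pos: [0.554, 0.0494, 0.0635]
tool_rot: [[0.0, 0.121, -0.993], [-0.0, -0.993, -0.121], [-1.0, 0.0, -0.0]]
wrist_force: [-0.5, 0.5, -1.7]
gripper_width: 0.0555
[0.55411931 0.04928673 0.06359194] [ 0.22987315  0.40708528 -2.76920048] 0.05571378478755409
plane [ 0.201   0.0244 -0.026 ] slope 11.45 uphill 6.93 13255 0.00062
```

```bash
cat >> h.py <<'E'
def look(f):
    s=snap('wrist',f);P=cloud(s);z=np.where(s['range_z']>0,P[...,2],-1)
    st=ctrl.read_state();print(st['ee_pos'].round(4),st['wrist_force'].round(2),st['gripper_width'].round(4))
    a=np.radians(7.0);d=np.array([np.cos(a),np.sin(a)]);n=np.array([-d[1],d[0]])
    A=P[...,:2]@d;C=P[...,:2]@n
    return s,P,z,A,C
E
python3 -m inch '[{"gripper":1,"tx":0,"ty":0,"tz":-0.3,"yaw":0},{"gripper":1,"tx":0,"ty":0,"tz":-0.5,"yaw":0},{"gripper":1,"tx":0,"ty":0,"tz":-0.65,"yaw":0},{"gripper":1,"tx":0,"ty":0,"tz":-0.65,"yaw":0}]'
python3 - <<'E'
from h import *
s,P,z,A,C=look('w4')
m=(z>.06)&(z<.14)&(abs(C+.018)<.022)&(A>.5)&(A<.605); plane(P[m])
E
```

```text
t: 7.25
ee_pos: [0.5542, 0.0492, 0.0572]
tool_rot: [[0.0, 0.121, -0.993], [-0.0, -0.993, -0.121], [-1.0, 0.0, -0.0]]
wrist_force: [-0.2, -0.8, -1.4]
gripper_width: 0.056Traceback (most recent call last):
  File "<stdin>", line 2, in <module>
  File "h.py", line 21, in look
    st=ctrl.read_state();print(st['ee_pos'].round(4),st['wrist_force'].round(2),st['gripper_width'].round(4))
                                                                                ^^^^^^^^^^^^^^^^^^^^^^^^^
AttributeError: 'float' object has no attribute 'round'
```

```bash
sed -i "s/st\['gripper_width'\].round(4)/round(st['gripper_width'],4)/" h.py
python3 -m inch '[{"gripper":1,"tx":0,"ty":0,"tz":-0.1,"yaw":0},{"gripper":1,"tx":-0.15,"ty":-0.02,"tz":-0.15,"yaw":0},{"gripper":1,"tx":-0.3,"ty":-0.04,"tz":-0.2,"yaw":0},{"gripper":1,"tx":-0.45,"ty":-0.06,"tz":-0.25,"yaw":0},{"gripper":1,"tx":-0.45,"ty":-0.06,"tz":-0.25,"yaw":0}]'
python3 - <<'E'
from h import *
s,P,z,A,C=look('w4')
m=(z>.06)&(z<.14)&(abs(C+.018)<.022)&(A>.5)&(A<.605); plane(P[m])
E
```

```text
t: 7.92
ee_pos: [0.5516, 0.0488, 0.0562]
tool_rot: [[0.005, 0.121, -0.993], [-0.0, -0.993, -0.121], [-1.0, 0.001, -0.005]]
wrist_force: [1.5, -0.2, 6.2]
gripper_width: 0.056
[0.5516 0.0488 0.0561] [1.   0.66 5.6 ] 0.0558
plane [ 0.359   0.0437 -0.1208] slope 19.88 uphill 6.94 12689 0.00061
```

```bash
python3 -m inch '[{"gripper":1,"tx":-0.1,"ty":-0.01,"tz":0.02,"yaw":0},{"gripper":1,"tx":-0.2,"ty":-0.02,"tz":0,"yaw":0},{"gripper":1,"tx":-0.3,"ty":-0.03,"tz":-0.02,"yaw":0},{"gripper":1,"tx":-0.4,"ty":-0.04,"tz":-0.05,"yaw":0},{"gripper":1,"tx":-0.4,"ty":-0.04,"tz":-0.05,"yaw":0}]'
python3 - <<'E'
from h import *
s,P,z,A,C=look('w5')
m=(z>.06)&(z<.14)&(abs(C+.018)<.022)&(A>.5)&(A<.605); plane(P[m])
print('top end along, plaque', A[m].max(), np.percentile(A[m],99.5))
E
```

```text
t: 8.6
ee_pos: [0.5472, 0.0484, 0.0546]
tool_rot: [[0.003, 0.121, -0.993], [0.0, -0.993, -0.121], [-1.0, 0.0, -0.003]]
wrist_force: [5.2, 0.3, 1.6]
gripper_width: 0.0559
[0.5472 0.0485 0.0546] [5.25 1.4  1.8 ] 0.0559
plane [ 0.3589  0.0439 -0.1208] slope 19.88 uphill 6.97 12676 0.0006
top end along, plaque 0.6011986292113055 0.6009836807283119
```

```bash
python3 -m inch '[{"gripper":1,"tx":-0.1,"ty":-0.01,"tz":0.02,"yaw":0},{"gripper":1,"tx":-0.2,"ty":-0.02,"tz":0.02,"yaw":0},{"gripper":1,"tx":-0.2,"ty":-0.02,"tz":0.02,"yaw":0}]'
python3 - <<'E'
from h import *
s,P,z,A,C=look('w6')
m=(z>.06)&(z<.14)&(abs(C+.018)<.022)&(A>.5)&(A<.605); plane(P[m])
print('top end along, plaque', A[m].max(), np.percentile(A[m],99.5))
E
```

```text
t: 9.02
ee_pos: [0.5471, 0.0484, 0.0549]
tool_rot: [[0.007, 0.121, -0.993], [0.0, -0.993, -0.121], [-1.0, 0.0, -0.007]]
wrist_force: [8.1, 1.3, -0.3]
gripper_width: 0.0559
[0.5471 0.0484 0.0549] [ 8.59  1.13 -0.38] 0.0559
plane [ 0.3658  0.0452 -0.1243] slope 20.23 uphill 7.04 12690 0.00061
top end along, plaque 0.60133427117095 0.6011484567900518
```

```bash
python3 -m inch '[{"gripper":1,"tx":0.2,"ty":0.02,"tz":-0.02,"yaw":0},{"gripper":-1,"tx":0.2,"ty":0.02,"tz":0,"yaw":0},{"gripper":-1,"tx":0.2,"ty":0.02,"tz":0,"yaw":0},{"gripper":-1,"tx":0.2,"ty":0.02,"tz":0,"yaw":0},{"gripper":-1,"tx":0.2,"ty":0.02,"tz":0,"yaw":0},{"gripper":-1,"tx":0.2,"ty":0.02,"tz":0,"yaw":0},{"gripper":-1,"tx":0.2,"ty":0.02,"tz":2,"yaw":0},{"gripper":-1,"tx":0.2,"ty":0.02,"tz":8,"yaw":0},{"gripper":-1,"tx":-1,"ty":0.02,"tz":14,"yaw":0},{"gripper":-1,"tx":-3,"ty":0.02,"tz":18,"yaw":0},{"gripper":-1,"tx":-3,"ty":0.02,"tz":18,"yaw":0},{"gripper":-1,"tx":-3,"ty":0.02,"tz":18,"yaw":0}]'
python3 - <<'E'
from h import *
s,P,z,A,C=look('w7')
m=(z>.05)&(z<.14)&(abs(C+.018)<.035)&(A>.48)&(A<.62); co,w=plane(P[m]);plaque_rect(P,m,'plaque')
cv2.imwrite('pics/w7c.png',cv2.resize(s['color'][40:300,150:430][:,:,::-1],None,fx=2,fy=2))
c=s['color'].astype(int)
E
```

```text
t: 10.58
ee_pos: [0.5131, 0.0484, 0.2336]
tool_rot: [[-0.001, 0.121, -0.993], [-0.0, -0.993, -0.121], [-1.0, 0.0, 0.001]]
wrist_force: [-0.3, -0.8, -0.2]
gripper_width: 0.0939
[0.5129 0.0484 0.2329] [ 0.7  -0.19 -0.33] 0.0945
plane [ 0.3635  0.0443 -0.1234] slope 20.11 uphill 6.95 5536 0.0008
plaque 6045 c [0.5472 0.0467] mean [0.5495 0.0472] size [0.104  0.0561] long dir 6.9 z 0.0788
```

View pics/w7c.png

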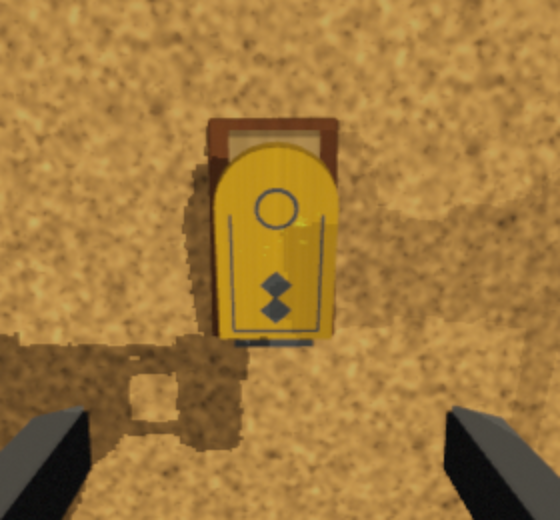

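```bash
python3 -m inch '[{"gripper":-1,"tx":0,"ty":-5,"tz":2.7,"yaw":0},{"gripper":-1,"tx":0,"ty":-10,"tz":2.7,"yaw":-0.1},{"gripper":-1,"tx":0,"ty":-15,"tz":2.7,"yaw":-0.2},{"gripper":-1,"tx":0,"ty":-20,"tz":2.7,"yaw":-0.3},{"gripper":-1,"tx":0,"ty":-25,"tz":2.7,"yaw":-0.33},{"gripper":-1,"tx":0,"ty":-29,"tz":2.7,"yaw":-0.33},{"gripper":-1,"tx":0,"ty":-31.6,"tz":2.7,"yaw":-0.33},{"gripper":-1,"tx":0,"ty":-31.6,"tz":2.7,"yaw":-0.33},{"gripper":-1,"tx":0,"ty":-31.6,"tz":2.7,"yaw":-0.33}]'
python3 - <<'E'
from h import *
s,P,z,A,C=look('w8')
r=np.hypot(P[...,0]-.534,P[...,1]+.268)
m=(z>.143)&(z<.16)&(r<.03);plaque_rect(P,m,'handletop')
m=(z>.075)&(z<.088)&(r<.06);plaque_rect(P,m,'standtop')
cv2.imwrite('pics/w8c.png',cv2.resize(s['color'][20:300,130:430][:,:,::-1],None,fx=2,fy=2))
E
```

```text
t: 11.75
ee_pos: [0.5132, -0.2666, 0.2599]
tool_rot: [[-0.002, -0.207, -0.978], [0.002, -0.978, 0.207], [-1.0, -0.002, 0.003]]
wrist_force: [0.2, -0.2, 0.2]
gripper_width: 0.0939
[ 0.5133 -0.2664  0.2604] [ 0.02  0.91 -0.4 ] 0.0939
handletop 601 c [ 0.5332 -0.2704] mean [ 0.5336 -0.2707] size [0.0196 0.0197] long dir 168.3 z 0.1509
standtop 3919 c [ 0.5327 -0.2706] mean [ 0.535  -0.2711] size [0.0701 0.0703] long dir 157.4 z 0.0848
```

View pics/w8c.png

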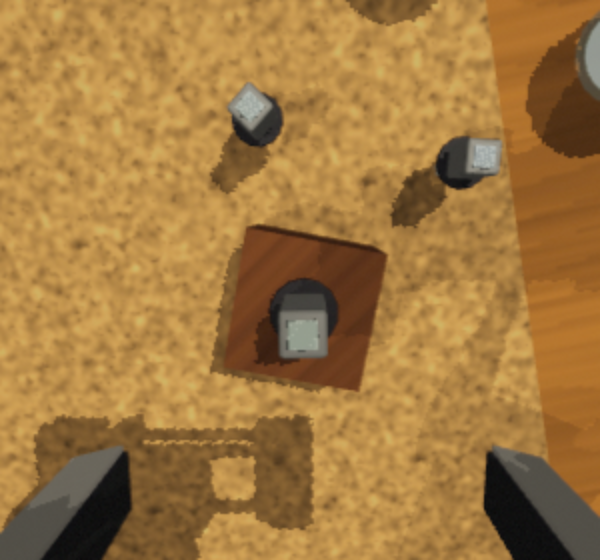

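```bash
python3 -m inch '[{"gripper":-1,"tx":2.1,"ty":-0.25,"tz":0,"yaw":0},{"gripper":-1,"tx":2.1,"ty":-0.25,"tz":-4,"yaw":0},{"gripper":-1,"tx":2.1,"ty":-0.25,"tz":-9,"yaw":0},{"gripper":-1,"tx":2.1,"ty":-0.25,"tz":-13,"yaw":0},{"gripper":-1,"tx":2.1,"ty":-0.25,"tz":-15,"yaw":0},{"gripper":-1,"tx":2.1,"ty":-0.25,"tz":-15.8,"yaw":0},{"gripper":-1,"tx":2.1,"ty":-0.25,"tz":-15.8,"yaw":0}]' && python3 -m inch '[{"gripper":1,"tx":0,"ty":0,"tz":0,"yaw":0},{"gripper":1,"tx":0,"ty":0,"tz":0,"yaw":0},{"gripper":1,"tx":0,"ty":0,"tz":0,"yaw":0},{"gripper":1,"tx":0,"ty":0,"tz":0,"yaw":0},{"gripper":1,"tx":0,"ty":0,"tz":0,"yaw":0},{"gripper":1,"tx":0,"ty":0,"tz":0,"yaw":0},{"gripper":1,"tx":0,"ty":0,"tz":0,"yaw":0},{"gripper":1,"tx":0,"ty":0,"tz":0,"yaw":0},{"gripper":1,"tx":0,"ty":0,"tz":0,"yaw":0},{"gripper":1,"tx":0,"ty":0,"tz":0,"yaw":0},{"gripper":1,"tx":0,"ty":0,"tz":0,"yaw":0}]' 10
```

```text
t: 12.68
ee_pos: [0.5347, -0.2694, 0.1035]
tool_rot: [[-0.0, -0.206, -0.979], [0.0, -0.979, 0.206], [-1.0, -0.0, 0.0]]
wrist_force: [-0.1, 0.2, -0.3]
gripper_width: 0.0942
t: 14.05
ee_pos: [0.5346, -0.27, 0.1033]
tool_rot: [[0.0, -0.207, -0.978], [0.0, -0.978, 0.207], [-1.0, -0.0, -0.0]]
wrist_force: [0.6, 1.1, -0.9]
gripper_width: 0.02
```

```bash
python3 -m inch '[{"gripper":1,"tx":0,"ty":0,"tz":1,"yaw":0},{"gripper":1,"tx":0,"ty":0,"tz":2,"yaw":0},{"gripper":1,"tx":0,"ty":0,"tz":3,"yaw":0},{"gripper":1,"tx":0,"ty":0,"tz":3.4,"yaw":0},{"gripper":1,"tx":-0.4,"ty":0.08,"tz":3.4,"yaw":0},{"gripper":1,"tx":-0.8,"ty":0.17,"tz":3.4,"yaw":0},{"gripper":1,"tx":-1.2,"ty":0.25,"tz":3.4,"yaw":0},{"gripper":1,"tx":-1.6,"ty":0.34,"tz":3.4,"yaw":0},{"gripper":1,"tx":-2.0,"ty":0.42,"tz":3.4,"yaw":0},{"gripper":1,"tx":-2.3,"ty":0.49,"tz":3.4,"yaw":0},{"gripper":1,"tx":-2.3,"ty":0.49,"tz":3.4,"yaw":0}]' 10
python3 - <<'E'
from h import *
s,P,z,A,C=look('w9')
cv2.imwrite('pics/w9c.png',cv2.resize(s['color'][120:420,130:430][:,:,::-1],None,fx=2,fy=2))
E
```

```text
t: 15.42
ee_pos: [0.5108, -0.265, 0.1371]
tool_rot: [[-0.001, -0.207, -0.978], [0.0, -0.978, 0.207], [-1.0, -0.0, 0.001]]
wrist_force: [1.5, 0.6, -0.5]
gripper_width: 0.02
[ 0.5108 -0.265   0.1371] [ 1.65  0.82 -0.66] 0.0203
```

View pics/w9c.png

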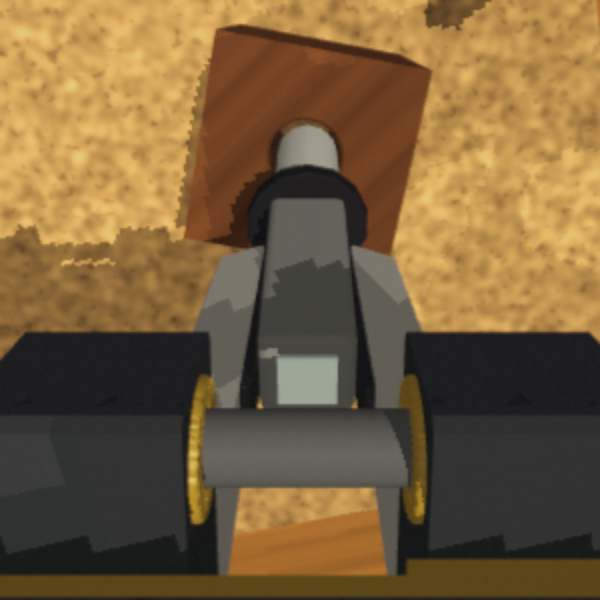

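```bash
cat >> h.py <<'E'
def tilt(s,r=(224,290),c=(270,298)):
    st=ctrl.read_state();T=np.array(st['tool_rot']);e=np.array(st['ee_pos'])
    q=((cloud(s)-e)@T)[r[0]:r[1],c[0]:c[1]].reshape(-1,3)   # tool x down, y jaws, z toward robot
    w=np.ones(len(q),bool)
    for _ in range(6):
        A=np.c_[q[:,:2],np.ones(len(q))]; co=np.linalg.lstsq(A[w],q[w,2],rcond=None)[0]; res=A@co-q[:,2]; w=abs(res)<.0015
    print('face: dz/dx',co.round(4),'tilt',np.degrees(np.arctan(-co[0])).round(2),'jawskew',np.degrees(np.arctan(co[1])).round(2),w.mean().round(2),res[w].std().round(5))
E
python3 - <<'E'
from h import *
tilt(load('w9'))
E
```

```text
face: dz/dx [-2.384e-01  2.000e-04 -1.870e-02] tilt 13.41 jawskew 0.01 0.99 0.00038
```

```bash
python3 -m inch '[{"gripper":1,"tx":-0.3,"ty":0.06,"tz":0,"yaw":0},{"gripper":1,"tx":-0.6,"ty":0.125,"tz":0,"yaw":0},{"gripper":1,"tx":-0.6,"ty":0.125,"tz":0,"yaw":0}]'
python3 - <<'E'
from h import *
s,*_=look('w10'); tilt(s)
E
```

```text
t: 15.85
ee_pos: [0.5049, -0.2638, 0.1371]
tool_rot: [[-0.001, -0.207, -0.978], [0.0, -0.978, 0.207], [-1.0, -0.0, 0.001]]
wrist_force: [1.9, 0.6, -3.0]
gripper_width: 0.02
[ 0.505  -0.2638  0.1371] [ 1.82  0.73 -1.73] 0.0201
face: dz/dx [-0.3018 -0.0005 -0.0215] tilt 16.79 jawskew -0.03 1.0 0.00041
```

```bash
python3 -m inch '[{"gripper":1,"tx":-0.3,"ty":0.06,"tz":0,"yaw":0},{"gripper":1,"tx":-0.58,"ty":0.12,"tz":0,"yaw":0},{"gripper":1,"tx":-0.58,"ty":0.12,"tz":0,"yaw":0}]'
python3 - <<'E'
from h import *
s,*_=look('w11'); tilt(s)
E
```

```text
t: 16.27
ee_pos: [0.4993, -0.2627, 0.1374]
tool_rot: [[-0.0, -0.207, -0.978], [0.0, -0.978, 0.207], [-1.0, 0.0, 0.0]]
wrist_force: [1.2, 0.9, -1.5]
gripper_width: 0.0203
[ 0.4993 -0.2627  0.1374] [ 1.41 -0.14 -1.28] 0.0196
face: dz/dx [-0.3633  0.0017 -0.0243] tilt 19.97 jawskew 0.1 0.99 0.00043
```

```bash
python3 -m inch '[{"gripper":1,"tx":0,"ty":0,"tz":0,"yaw":0},{"gripper":1,"tx":0,"ty":0,"tz":0,"yaw":0},{"gripper":1,"tx":0,"ty":0,"tz":0,"yaw":0},{"gripper":1,"tx":0,"ty":0,"tz":1,"yaw":0},{"gripper":1,"tx":0,"ty":0,"tz":3,"yaw":0},{"gripper":1,"tx":0,"ty":0,"tz":6,"yaw":0},{"gripper":1,"tx":0,"ty":0,"tz":9,"yaw":0},{"gripper":1,"tx":0,"ty":0,"tz":9,"yaw":0},{"gripper":1,"tx":0,"ty":0,"tz":9,"yaw":0}]' 45
python3 - <<'E'
from h import *
s,*_=look('w12'); tilt(s)
# ring in w7 on plaque plane
t=load('w7');c=t['color'].astype(int);P=cloud(t)
v,u=np.mgrid[:420,:560]
g=(c.sum(2)<330)&(np.hypot(u-288,v-144.5)<14)
(x0,y0),ax,an=cv2.fitEllipse(np.c_[u[g],v[g]].astype(np.float32)); print('ring px',x0,y0,ax,g.sum())
co=np.array([.3635,.0443,-.1234])
ray=np.array(t['attitude'])@np.linalg.inv(t['K'])@[x0,y0,1];o=np.array(t['origin'])
k=(co[0]*o[0]+co[1]*o[1]+co[2]-o[2])/(ray[2]-co[:2]@ray[:2]); print('ring world wrist',o+k*ray)
# top camera, new
b=snap('top','t2');B=cloud(b);z=np.where(b['range_z']>0,B[...,2],-1)
m=(z>.05)&(z<.12)&(abs(B[...,0]-.55)<.08)&(abs(B[...,1]-.05)<.05); plane(B[m]);plaque_rect(B,m)
E
```

```text
t: 17.45
ee_pos: [0.4988, -0.2625, 0.2264]
tool_rot: [[-0.002, -0.207, -0.978], [0.001, -0.978, 0.207], [-1.0, -0.0, 0.002]]
wrist_force: [-0.6, 0.1, -1.3]
gripper_width: 0.0199
[ 0.4986 -0.2623  0.2258] [-0.57  0.26 -1.79] 0.0195
face: dz/dx [-0.3632 -0.0035 -0.0246] tilt 19.96 jawskew -0.2 1.0 0.00045
ring px 288.1515197753906 144.70901489257812 (19.520252227783203, 21.860750198364258) 173
ring world wrist [0.56451987 0.04873618 0.08396199]
plane [ 0.3468  0.0464 -0.1158] slope 19.29 uphill 7.62 574 0.00155
 849 c [0.5487 0.0492] mean [0.5469 0.049 ] size [0.105  0.0561] long dir 6.9 z 0.0759
```

```bash
python3 -m inch '[{"gripper":1,"tx":0,"ty":3,"tz":0,"yaw":0.05},{"gripper":1,"tx":0,"ty":7,"tz":0,"yaw":0.1},{"gripper":1,"tx":0.2,"ty":12,"tz":0,"yaw":0.2},{"gripper":1,"tx":0.4,"ty":17,"tz":0,"yaw":0.25},{"gripper":1,"tx":0.6,"ty":22,"tz":0,"yaw":0.331},{"gripper":1,"tx":0.8,"ty":26,"tz":0,"yaw":0.331},{"gripper":1,"tx":0.8,"ty":29,"tz":-1,"yaw":0.331},{"gripper":1,"tx":0.8,"ty":30.6,"tz":-2,"yaw":0.331},{"gripper":1,"tx":0.8,"ty":30.6,"tz":-2,"yaw":0.331},{"gripper":1,"tx":0.8,"ty":30.6,"tz":-2,"yaw":0.331}]'
python3 - <<'E'
from h import *
s,*_=look('w13'); tilt(s); print(ctrl.read_state()['tool_rot'].round(4).tolist())
cv2.imwrite('pics/w13c.png',cv2.resize(s['color'][100:300,190:390][:,:,::-1],None,fx=3,fy=3,interpolation=cv2.INTER_CUBIC))
E
```

```text
t: 18.8
ee_pos: [0.5078, 0.0422, 0.2071]
tool_rot: [[-0.0, 0.122, -0.993], [-0.001, -0.993, -0.122], [-1.0, 0.001, 0.001]]
wrist_force: [0.4, -0.4, -2.7]
gripper_width: 0.0199
[0.508  0.0421 0.2074] [-0.34 -0.49 -2.08] 0.0198
face: dz/dx [-0.3629  0.0015 -0.0235] tilt 19.95 jawskew 0.09 1.0 0.00043
[[0.0002, 0.1214, -0.9926], [-0.0008, -0.9926, -0.1214], [-1.0, 0.0008, -0.0001]]
```

View pics/w13c.png

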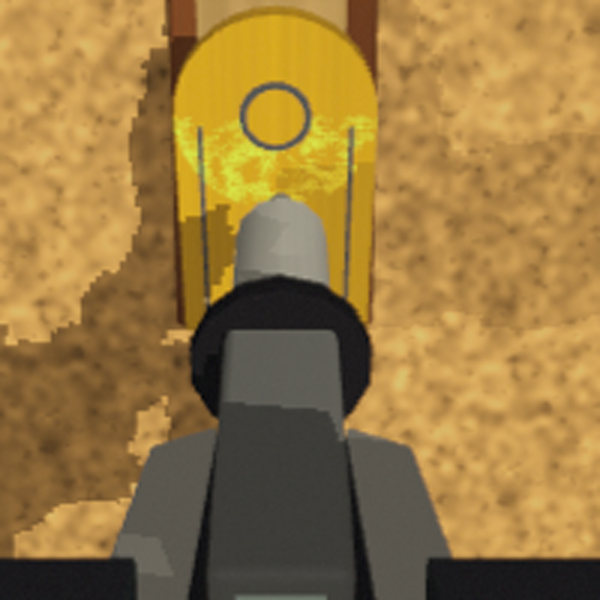

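```bash
cat >> h.py <<'E'
def penring(s,rc=(228.5+54,139)):
    st=ctrl.read_state();T=np.array(st['tool_rot']);e=np.array(st['ee_pos']);W=cloud(s);q=(W-e)@T;c=s['color'].astype(int)
    v,u=np.mgrid[:420,:560]
    r=q[224:285,272:298].reshape(-1,3);A=np.c_[r[:,0],np.ones(len(r))];m,b=np.linalg.lstsq(A,r[:,1+1],rcond=None)[0]
    th=np.arctan(-m);dn=np.array([np.cos(th),0,-np.sin(th)]);inn=np.array([np.sin(th),0,np.cos(th)])
    f=abs(q[...,2]-(m*q[...,0]+b))*np.cos(th)<.0015
    f&=(s['range_z']>0)&(u>255)&(u<315)&(v>195)&(v<310)
    a=(q@dn); ed=[]
    for uu in range(276,294,2):
        k=np.where(f[:,uu])[0]; ed.append((a[k,uu].min(),a[k,uu].max(),k.min(),k.max()))
    ed=np.array(ed);print('face a top/bottom',np.median(ed,0).round(4))
    ys=[(q[vv][f[vv]][:,1].min(),q[vv][f[vv]][:,1].max()) for vv in range(225,285,5)]; print('y edges',np.median(ys,0).round(4))
    y0=np.median(ys,0).mean()
    base=np.array([0,0,b]); d0=base-dn*(base@dn)
    out=[]
    for at in (np.median(ed[:,1])+.069,np.median(ed[:,0])+.129):
        tip=d0+dn*at+inn*.010; tip[1]=y0; out.append(tip@T.T+e); print('tip tool',tip.round(4),'world',out[-1].round(4))
    g=(c.sum(2)<330)&(np.hypot(u-rc[0],v-rc[1])<15)
    (x0,y0_),ax,_=cv2.fitEllipse(np.c_[u[g],v[g]].astype(np.float32)); print('ring px',x0,y0_,ax)
    al=np.radians(7);C=W[...,:2]@[-np.sin(al),np.cos(al)];Al=W[...,:2]@[np.cos(al),np.sin(al)]
    mm=(W[...,2]>.06)&(W[...,2]<.11)&(abs(C+.018)<.025)&(Al>.54)&(Al<.60)&(v<165); co,_w=plane(W[mm])
    ray=np.array(s['attitude'])@np.linalg.inv(s['K'])@[x0,y0_,1];o=np.array(s['origin'])
    k=(co[0]*o[0]+co[1]*o[1]+co[2]-o[2])/(ray[2]-co[:2]@ray[:2]); R=o+k*ray;print('ring',R.round(4))
    n=np.array([-co[0],-co[1],1]);n/=np.linalg.norm(n); ax=-(T@dn)
    print('normal',n.round(3),'pen axis',ax.round(3),'angle',np.degrees(np.arccos(n@ax)).round(2))
    for t in out:
        dlt=R-t; print('to ring',(dlt*1000).round(1),'along normal',(dlt@n*1000).round(1),'lateral',((dlt-n*(dlt@n))*1000).round(1))
E
python3 - <<'E'
from h import *
penring(load('w13'))
E
```

```text
face a top/bottom [-3.19e-02 -1.91e-02  2.43e+02  2.61e+02]Traceback (most recent call last):
  File "<stdin>", line 2, in <module>
  File "h.py", line 43, in penring
    ys=[(q[vv][f[vv]][:,1].min(),q[vv][f[vv]][:,1].max()) for vv in range(225,285,5)]; print('y edges',np.median(ys,0).round(4))
         ~~~~~~~~~~~~~~~~~~~~~^^
    return umr_minimum(a, axis, None, out, keepdims, initial, where)
ValueError: zero-size array to reduction operation minimum which has no identity
```

```bash
python3 - <<'E'
s=open('h.py').read()
s=s.replace("m,b=np.linalg.lstsq(A,r[:,1+1],rcond=None)[0]","""w=np.ones(len(r),bool)
    for _ in range(6): m,b=np.linalg.lstsq(A[w],r[w,2],rcond=None)[0]; w=abs(A@[m,b]-r[:,2])<.0015""")
open('h.py','w').write(s)
E
python3 - <<'E'
from h import *
penring(load('w13'))
E
```

```text
face a top/bottom [-4.44e-02  1.62e-02  2.06e+02  2.93e+02]
y edges [-0.0083  0.0111]
tip tool [ 0.076   0.0014 -0.0403] world [0.5482 0.0455 0.1314]
tip tool [ 0.0755  0.0014 -0.0402] world [0.548  0.0455 0.1319]
ring px 281.4032897949219 138.3834686279297 (20.86557388305664, 22.075044631958008)
plane [ 0.357   0.0447 -0.1198] slope 19.79 uphill 7.13 3351 0.00076
ring [0.5652 0.0491 0.0842]
normal [-0.336 -0.042  0.941] pen axis [-0.338 -0.041  0.94 ] angle 0.15
to ring [ 17.    3.6 -47.2] along normal -50.3 lateral [0.1 1.5 0.1]
to ring [ 17.2   3.6 -47.7] along normal -50.8 lateral [0.1 1.5 0.1]
```

```bash
python3 -m inch '[{"gripper":1,"tx":0,"ty":0.15,"tz":0,"yaw":0},{"gripper":1,"tx":0.3,"ty":0.19,"tz":-0.9,"yaw":0},{"gripper":1,"tx":0.7,"ty":0.23,"tz":-2,"yaw":0},{"gripper":1,"tx":1.0,"ty":0.28,"tz":-3,"yaw":0},{"gripper":1,"tx":1.3,"ty":0.31,"tz":-3.7,"yaw":0},{"gripper":1,"tx":1.44,"ty":0.33,"tz":-4.1,"yaw":0},{"gripper":1,"tx":1.55,"ty":0.34,"tz":-4.3,"yaw":0},{"gripper":1,"tx":1.55,"ty":0.34,"tz":-4.3,"yaw":0},{"gripper":1,"tx":1.55,"ty":0.34,"tz":-4.3,"yaw":0}]'
python3 - <<'E'
from h import *
s,*_=look('w14'); tilt(s)
cv2.imwrite('pics/w14c.png',cv2.resize(s['color'][100:300,190:390][:,:,::-1],None,fx=3,fy=3,interpolation=cv2.INTER_CUBIC))
F=[]
for i in range(12):
    ctrl.snapshot('wrist'); F.append(ctrl.read_state()['wrist_force'])
print(np.mean(F,0),np.std(F,0))
E
```

```text
t: 19.98
ee_pos: [0.5233, 0.0466, 0.1646]
tool_rot: [[0.001, 0.123, -0.992], [-0.0, -0.992, -0.123], [-1.0, 0.0, -0.001]]
wrist_force: [-0.4, 0.4, -1.3]
gripper_width: 0.0197
[0.5233 0.0466 0.1646] [ 0.39  0.15 -1.12] 0.0197
face: dz/dx [-0.364  -0.0016 -0.0238] tilt 20.0 jawskew -0.09 0.99 0.00046
[-0.17381424  0.07071642 -1.80124728] [0.53346291 0.6412822  0.51250383]
```

View pics/w14c.png

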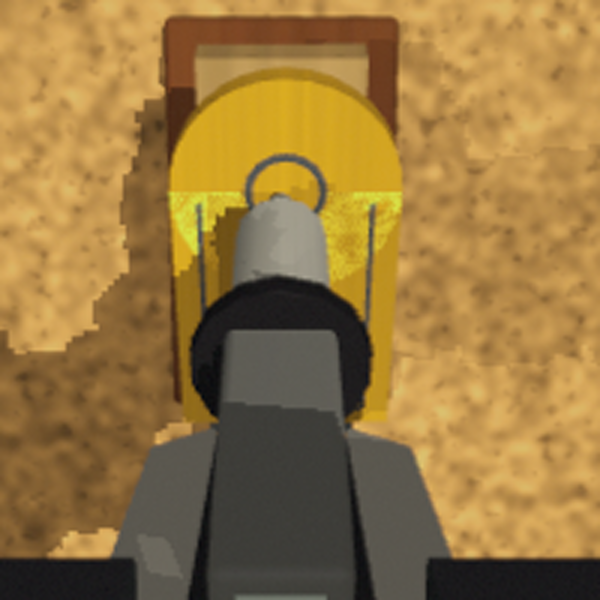

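```bash
cat >> h.py <<'E'
def force(n=10):
    F=[];E=[]
    for i in range(n): ctrl.snapshot('wrist'); t=ctrl.read_state();F.append(t['wrist_force']);E.append(t['ee_pos'])
    F=np.mean(F,0)-[-.17,.07,-1.8];ax=np.array([-.338,-.0415,.940]); print('F',F.round(2),'axial',(F@ax).round(2),'ee',np.mean(E,0).round(4),'adv mm',(-(np.mean(E,0)-[.5233,.0466,.1646])@ax*1000).round(2),'t',t['t'])
E
python3 -m inch '[{"gripper":1,"tx":0,"ty":-0.11,"tz":0,"yaw":0},{"gripper":1,"tx":0.07,"ty":-0.1,"tz":-0.19,"yaw":0},{"gripper":1,"tx":0.135,"ty":-0.093,"tz":-0.376,"yaw":0},{"gripper":1,"tx":0.135,"ty":-0.093,"tz":-0.376,"yaw":0}]'; python3 -c "
from h import *
force()"
python3 -m inch '[{"gripper":1,"tx":0.034,"ty":0.004,"tz":-0.094,"yaw":0},{"gripper":1,"tx":0.068,"ty":0.008,"tz":-0.19,"yaw":0},{"gripper":1,"tx":0.068,"ty":0.008,"tz":-0.19,"yaw":0}]'; python3 -c "
from h import *
force()"
```

```text
t: 21.12
ee_pos: [0.5244, 0.0457, 0.1603]
tool_rot: [[-0.001, 0.122, -0.992], [-0.0, -0.992, -0.122], [-1.0, 0.0, 0.001]]
wrist_force: [-0.2, -0.8, -2.1]
gripper_width: 0.0198
F [ 0.08 -0.12  0.01] axial -0.02 ee [0.5245 0.0457 0.1606] adv mm 4.18 t 21.625
t: 22.0
ee_pos: [0.5252, 0.0458, 0.1587]
tool_rot: [[-0.0, 0.122, -0.992], [-0.0, -0.992, -0.122], [-1.0, 0.0, 0.0]]
wrist_force: [0.3, 0.4, -0.7]
gripper_width: 0.0198
F [-0.14 -0.17  1.51] axial 1.48 ee [0.5252 0.0458 0.1587] adv mm 6.14 t 22.5
```

```bash
python3 -m inch '[{"gripper":1,"tx":0.035,"ty":0.004,"tz":-0.094,"yaw":0},{"gripper":1,"tx":0.07,"ty":0.009,"tz":-0.19,"yaw":0},{"gripper":1,"tx":0.1,"ty":0.013,"tz":-0.28,"yaw":0},{"gripper":1,"tx":0.135,"ty":0.017,"tz":-0.376,"yaw":0},{"gripper":1,"tx":0.135,"ty":0.017,"tz":-0.376,"yaw":0},{"gripper":1,"tx":0.135,"ty":0.017,"tz":-0.376,"yaw":0}]'
python3 - <<'E'
from h import *
force(16)
s,P,z,A,C=look('w15'); tilt(s)
m=(z>.06)&(z<.11)&(abs(C+.018)<.035)&(A>.53)&(A<.62)
v,u=np.mgrid[:420,:560]; m&=v<160; plane(P[m]); print('top end along',np.percentile(A[m&(abs(C+.0185)<.004)&(z>.085)],99))
cv2.imwrite('pics/w15c.png',cv2.resize(s['color'][100:300,190:390][:,:,::-1],None,fx=3,fy=3,interpolation=cv2.INTER_CUBIC))
E
```

```text
t: 23.25
ee_pos: [0.5266, 0.0459, 0.155]
tool_rot: [[0.0, 0.122, -0.992], [-0.0, -0.992, -0.122], [-1.0, 0.0, -0.0]]
wrist_force: [0.1, -0.4, 1.3]
gripper_width: 0.02
F [-0.74 -0.27  3.24] axial 3.31 ee [0.5266 0.0459 0.1549] adv mm 10.17 t 24.05
[0.5266 0.0459 0.1549] [-1.27 -1.13  1.54] 0.0199
face: dz/dx [-3.633e-01 -2.000e-04 -2.370e-02] tilt 19.97 jawskew -0.01 1.0 0.00044
plane [-0.0973 -0.018   0.1456] slope 5.65 uphill -169.49 1837 0.00152
top end along 0.598216020216052
```

View pics/w15c.png

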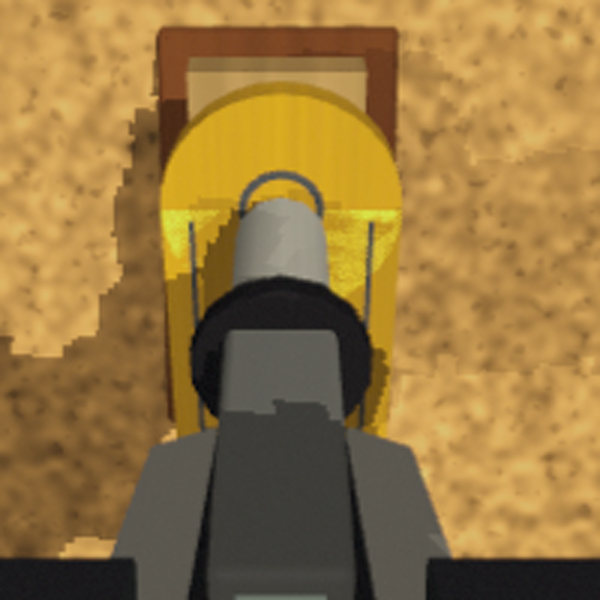

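Run:
```python
from h import *
s=load('w15');st=ctrl.read_state();T=np.array(st['tool_rot']);e=np.array(st['ee_pos']);th=np.radians(20)
R=np.array(s['attitude']);K=s['K']
def pr(p): q=K@(R.T@(p-s['origin'])); return q[:2]/q[2]
tip=np.array([.0758,.0014,-.0402])-.005*np.array([np.cos(th),0,-np.sin(th)]); w=T@tip+e; print('tip px',pr(w),w)
c=s['color'].astype(int);v,u=np.mgrid[:420,:560]
g=(c.sum(2)<330)&(v>155)&(v<172)&(u>268)&(u<300); pts=np.c_[u[g],v[g]]; print(len(pts),pts.min(0),pts.max(0))
n=np.array([-.338,-.0415,.94]);ex=np.cross([.1219*-1,.9925,0],n);ey=np.array([-.1219,.9925,0])
from scipy.optimize import least_squares
f=lambda p:[np.min(np.hypot(*(np.array([pr(w+p[0]*ex+p[1]*ey+.009*(np.cos(t)*ex+np.sin(t)*ey)) for t in np.linspace(-2,2,80)])-q).T)) for q in pts]
r=least_squares(f,[0,0],diff_step=1e-3,x_scale=1e-3,loss='soft_l1'); print('ring centre minus tip (uphill,left) mm',r.x*1000,'rms px',np.sqrt(np.mean(np.array(f(r.x))**2)))
force(10)
```

```text
tip px [283.14115913 169.64994987] [0.56495155 0.04923677 0.08381124]
129 [269 157] [297 171]
ring centre minus tip (uphill,left) mm [-0.03591259 -0.24425277] rms px 1.1637963438182792
F [-0.64 -0.28  3.06] axial 3.11 ee [0.5266 0.0459 0.1549] adv mm 10.2 t 24.6
```

Run:
```python
from h import *
print(ctrl.hand_in()); st=ctrl.read_state(); print(st['t'],st['ee_pos'],st['wrist_force'])
```

```text
the job is handed in; nothing more can be done
None
the job is handed in; nothing more can be done
```

The plaque is on the sloping rest and the pen gauge is held in its engraved ring. I handed the job in at about 24.6 s of the 58 s; no verdict comes back.

- **Plaque:** it lies engraved face up, arch uphill. I slid it down until it stopped against the lip and then let go. The wrist view then showed it lying flush (about 20.1° fitted) and centred on the board to within about half a millimetre.
- **Pen:** the gripper can only point down, so I tilted the pen 20° in the jaws by levering it against the rim of the stand's hole. It slipped about 7 mm across the pads while tilting. I then tightened the grip to 45 N and measured the tip position afresh.
- **Last checks before handing in:**
  - **Squareness:** the pen's tilt was 19.97°. Hovering above the plaque, its axis measured 0.15° off the plaque's normal.
  - **Position:** the nose centre was within about 0.3 mm of the ring centre. The nose itself is hidden behind the barrel, so this comes from fitting the visible part of the ring.
  - **Push:** the force along the pen was 3.1–3.3 N and steady.
- **Disagreement:** that force puts the nose about 4.2–4.6 mm in, while the distance moved after contact gives about 5.0–5.3 mm. Both are close to half way.
- **One check failed:** a final refit of the plaque's slope in the last picture picked up board pixels and gave nonsense, so I ignored it. That picture still showed the plaque in place.
- **Bystanders:** the arm kept clear of the teapot, glasses, hammer and smaller pens.

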